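Change the sleeve feeder over to the other chute

ROBOT

A 6-joint arm with a two-finger parallel gripper is mounted at the origin on the work surface. World frame = base frame: x ahead of the robot, y to its left, z up, the work surface at z = 0. Lengths are in m, angles in rad, forces in N, time in s.
With the tool pointing down it reaches from about 0.25 to 0.775 m from the base axis. Payload 4 kg.
Tool frame: the origin (TCP) lies midway between the tips of the shut fingers; the grasp point (between the pads) lies manip.grip_point_offset behind it (manip.grip_point_offset is the distance from the TCP to the grasp point, in m); z points along the fingers, x is the direction in which the jaws open and shut, and the axes are right-handed (so a half turn about z gives the same grasp; the last joint's range is limited). The gripper opens to 85 mm and grips with 20 to 120 N. Pads are 22 mm wide; open, the fingers measure 114 mm over their backs; the gripper's body (76 mm by 85 mm) begins 54 mm behind the grasp point. The pads swing forward as they close: fully open they stand 13 mm farther back than shut.
Start: joints at [1.167, 0.087, 1.371, -0, 1.684, -0.103], TCP at [0.163, 0.525, 0.196] pointing down, gripper open.
Joint ranges: [-3.1, 3.1], [-0.76, 2.03], [0.27, 2.55], [-1.08, 4.22], [0.17, 2.65], [-2.57, 2.57]. Speed limits (rad/s): [2.79, 2.79, 3.14, 3.14, 3.14, 3.14].

INTERFACE

Orientations are given as a unit quaternion [w, x, y, z].
In Python, from station import manip gives the robot as it stands. The module is installed in compiled form; this text tells all that it offers.
- The arm moves only by the tool move_arm, never from a script. Its argument "moves" is a list of rows, each an object with "delta_pos": the shift along the tool's x, y, z in mm, a list of three; "turn": the turn, a rotation vector about the tool's x, y, z in rad, a list of three; "grip": the closure, from 0 (fully open) to 1 (shut). In form: [{"delta_pos": [tx, ty, tz], "turn": [ax, ay, az], "grip": grip}, ...]. A call has exactly 5 rows; each row is the pose to reach, as a shift and turn from the pose commanded when the call began, along the tool's axes at that moment; what a row does not reach only later rows make up. A row lasts 1/12 s, in which the tool goes at most 41.7 mm and 7.16 degrees, less where a joint would pass 70% of its speed; a pose out of reach is approached as far as the arm can. A call with a gripper value outside its range is refused whole. The fingers move at their own pace and stop on an object; "newtons" is the grip in N (left out, the last holds). Time passes only in rows, so rows that repeat a pose let the fingers close, or fill a call up. It gives the time, the measured TCP pose, the force and the opening at its end, in the units of the state.
- manip.get_state(): the state, without advancing time (a new reading comes with each control period).
- manip.capture(name): name is "side" or "top" or "wrist"; returns a dict with "img" (384x512x3 uint8, red, green, blue), "K" (3x3 intrinsics, pixels), "R" (3x3) and "t" (3): a world point X has camera coordinates R X + t. Camera axes: x right, y down, z forward; pixel columns grow to the right and rows downward; lengths in m; the calibration is good to about 2 mm. A picture is of the moment at which its call begins. There is no depth.
- manip.job_done(): hands the job in, once; it reports no verdict.
The state is a dict: "t": time; "joints": joint angles; "joint_velocities": joint speeds; "effort": joint torques, N m; "ee_pos": TCP position; "ee_rot": TCP orientation; "contact_force": force on the tool from outside, world axes, zero at the start; "torque": the same for the moment, N m; "opening": finger opening in m.
Only numpy, scipy, OpenCV 4.12 (cv2) and the standard library are available. Lean on these libraries where they do the work, as an engineer would, in place of code of your own. Each camera call takes 0.05 s, during which the arm holds its last target.

TASK

The batch for the chute that the seesaw gate now slopes to is complete. With a fingertip push the weighted lever over, so that the gate rocks fully to the other side, and only then push the slide's upturned tab all the way out, so that the three waiting pipe sleeves run down the other chute into its bin. Let the sleeves run by themselves, do not touch or lift them, and leave the other things on the table where they are.

Things in the scene. Friction and masses are not known exactly. Their poses are not given: they have to be found in the camera images.
- feeder: Fixed steel sleeve feeder: an upright magazine in the middle, a seesaw gate under it, a slide between, and a sloping chute 66 mm wide to each side (+y, -y), ending over a bin. Origin at its middle, at table height, right below magazine and pivot. Its +x points away from the robot, +y to the robot's left; yaw up to 0.25 rad.
- magazine_top (a point): Middle of the open top of the slotted magazine, 310 mm above the table. The magazine measures 51 mm (feeder x) by 42 mm (y) and reaches down to 180 mm. Two uprights, 50 mm wide in y, hold it: outer faces 39 mm before and behind the middle, tops 240 mm above the table.
- gate (a joint): Tilt of the seesaw gate (rad): a trough 160 mm long in y on a level shaft along feeder x, 140 mm above the table, with a weighted lever; raised end up to 197 mm. Positive: trough slopes and lever leans to feeder +y (to bin_left); negative: -y (to bin_right). Its stops are +-0.52. The weight flops it past upright and holds it; it starts over on either side; 3 N at the weight move it.
- gate_weight (a point): Centre of the round steel weight on the gate's lever: a disc of 44 mm diameter, 30 mm thick along feeder x, 105 mm before (-x) the feeder's middle and 85 mm from the shaft. It swings over an arc, 42 mm either side of upright, 214 to 225 mm above the table. A flat bar 14 mm wide joins it to the shaft (10 mm thick).
- slide (a joint): How far the slide under the magazine is pushed out, in m, towards feeder +y (always that side): 0 is shut (it carries the sleeves), 0.05 is fully out at its stop with the magazine's mouth wholly open. It stays where left; about 2 N move it.
- slide_tab (a point): Centre of the slide's upturned end tab: upright plate 44 mm wide (feeder x), 36 mm high (191 to 228 mm above the table), 4 mm thick (y), 118 mm to the +y side of the feeder's middle when shut, at the end of the slide's flat neck (20 mm wide, top at 193 mm). Guides lie over the neck up to 51 mm from the middle; from there to the tab it is free above.
- bin_left: Fixed sheet-steel bin, 136 mm (feeder x) by 150 mm (feeder y), walls 85 mm high but only 45 mm on the side towards the chute. Origin at the centre of its underside. It stands at the foot of the chute on the feeder's +y side (the robot's left).
- bin_right: Fixed sheet-steel bin, 136 mm (feeder x) by 150 mm (feeder y), walls 85 mm high but only 45 mm on the side towards the chute. Origin at the centre of its underside. It stands at the foot of the chute on the feeder's -y side (the robot's right).
- sleeve_1: One of three identical bare steel pipe sleeves, 34 mm outside diameter, 40 mm long, about 105 g, lying with their axes along the feeder's x. Origin at its centre. At the start the three stand one on another in the magazine over the slide; freed, they fall on the gate and roll. Undermost at the start.
- sleeve_2: One of three identical bare steel pipe sleeves, 34 mm outside diameter, 40 mm long, about 105 g, lying with their axes along the feeder's x. Origin at its centre. At the start the three stand one on another in the magazine over the slide; freed, they fall on the gate and roll. Second from below at the start.
- sleeve_3: One of three identical bare steel pipe sleeves, 34 mm outside diameter, 40 mm long, about 105 g, lying with their axes along the feeder's x. Origin at its centre. At the start the three stand one on another in the magazine over the slide; freed, they fall on the gate and roll. Topmost at the start.
- stub: Bystander, loose: pipe stub standing on end, 48 mm diameter, 55 mm high, in front of the left chute. Origin at its underside.
- nipple: Bystander, loose: stepped pipe nipple standing on end, 34 mm diameter, 75 mm high, in front of the right chute. Origin at its underside.
- flap_disc: Bystander, loose: flap disc, 125 mm diameter, 14 mm high, lying in front of the right bin. Origin at its underside.
- cut_discs: Bystander, loose: stack of cutting discs, 125 mm diameter, 8 mm high, in front of the left bin. Origin at its underside.
- magnet: Bystander, loose: flat welding magnet, 100 x 60 x 16 mm, behind the feeder. Origin at its underside.
- coupon: Bystander, loose: two steel test plates, one on the other, 100 x 60 x 14 mm, behind the feeder. Origin at its underside.
- hammer: Bystander, loose: hammer lying at the robot's left, 260 mm long. Origin at its underside.

How it is judged:
By the outcome, as a careful person would: the job done as asked, in the order asked, and still so for the second after the job is handed in, with the robot touching nothing.
It also fails if it takes over 43 s, if anything falls off the work surface, if the arm or the gripper's body presses on something with over 40 N, if the wrist force passes 120 N, or if a joint passes its speed limit or range.

## Working session

There is one attempt and no reset: what is moved stays moved. The work goes in short steps, Python scripts to look and compute and a tool call to move; the robot and the scene stay as the last step left them, time stands still between calls to the robot, and variables do not carry over. Pictures are saved under pics/ and viewed, and the job is handed in when it is done.

Besides the shell and the picture viewer there is one more tool, called after "Emit:" in YAML: its name, and indented under it one key for each argument. move_arm: Moves the arm, as the interface text tells. Its arguments: {"type":"object","properties":{"moves":{"type":"array"},"newtons":{"type":"number"}},"required":["moves"]}

```bash
mkdir -p pics; python3 - <<'E'
from station import manip
import cv2,pickle
print(manip.get_state(), manip.grip_point_offset)
for n in ("side","top"):
    c=manip.capture(n); pickle.dump(c,open(f"{n}.pkl","wb"))
    cv2.imwrite(f"pics/{n}0.png",c["img"][:,:,::-1]); print(n,c["K"],c["R"],c["t"])
E
```

```text
{'t': 0.0, 'joints': array([ 1.16692060e+00,  8.79432493e-02,  1.37230628e+00, -3.01962894e-05,
        1.68364492e+00, -1.03106392e-01]), 'joint_velocities': array([ 0.0018142 , -0.00037006, -0.00082275,  0.00140652, -0.0005359 ,
        0.00054972]), 'effort': array([ 1.63926528e-03, -3.51870883e+01, -3.13274610e+01,  1.60744030e-04,
        1.07312528e-02,  7.36972936e-06]), 'ee_pos': array([0.16271614, 0.52473724, 0.19441929]), 'ee_rot': array([ 5.96640968e-04,  8.05064156e-01,  5.93186632e-01, -9.84281540e-04]), 'contact_force': array([-0.21123712,  0.19721448, -0.53277139]), 'torque': array([-0.00816893, -0.01229237,  0.01906912]), 'opening': 0.08525378916034605} 0.0187
side [[473.3004305    0.         255.08534249]
 [  0.         473.3004305  193.28924139]
 [  0.           0.           1.        ]] [[ 0.93858573 -0.3446464   0.01660381]
 [-0.24980983 -0.71193322 -0.65631253]
 [ 0.23801655  0.61185778 -0.75430642]] [-0.48098942  0.30790399  1.2313282 ]
top [[445.33101134   0.         254.11120797]
 [  0.         445.33101134 188.64366875]
 [  0.           0.           1.        ]] [[-0.00330467 -0.99998756 -0.00373644]
 [-0.99229879  0.00374188 -0.12381082]
 [ 0.12382326  0.00329851 -0.99229881]] [0.08306724 0.548822   1.42564991]
```

View pics/side0.png

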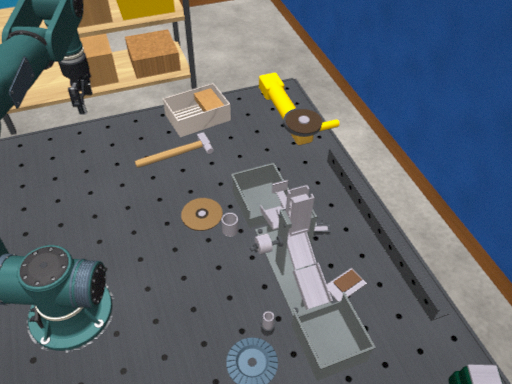

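View pics/top0.png

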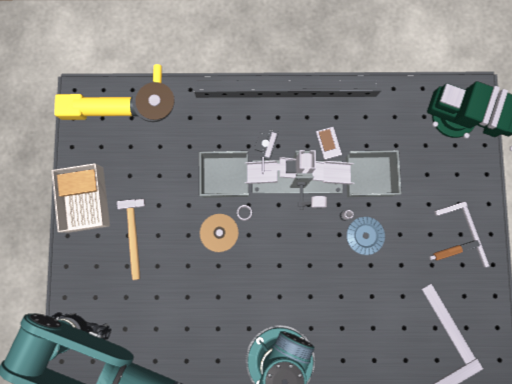

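```bash
python3 - <<'E'
import cv2
a=cv2.imread("pics/side0.png")[155:375,220:385]; b=cv2.imread("pics/top0.png")[120:220,190:410]
cv2.imwrite("pics/side0z.png",cv2.resize(a,None,fx=2.7,fy=2.7,interpolation=cv2.INTER_CUBIC))
cv2.imwrite("pics/top0z.png",cv2.resize(b,None,fx=3.6,fy=3.6,interpolation=cv2.INTER_CUBIC))
E
```

```text
(no output)
```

View pics/side0z.png

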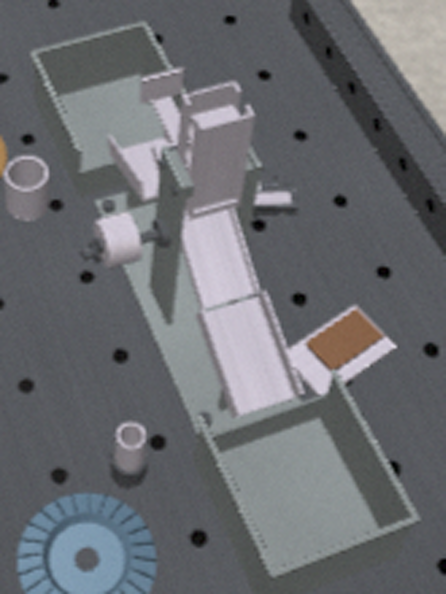

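View pics/top0z.png

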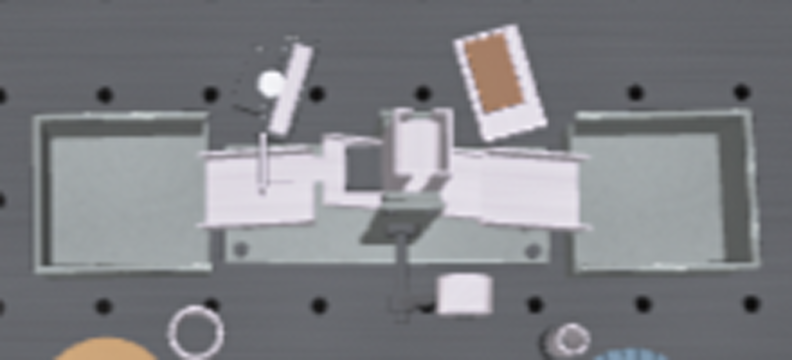

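```bash
cat > h.py <<'E'
import pickle,numpy as np
C={n:pickle.load(open(n+".pkl","rb")) for n in("side","top")}
def ray(n,u,v):
    c=C[n];d=c["R"].T@np.linalg.inv(c["K"])@[u,v,1];o=-c["R"].T@c["t"];return o,d/np.linalg.norm(d)
def plane(n,u,v,z):
    o,d=ray(n,u,v);return o+d*(z-o[2])/d[2]
def tri(s,t):
    o1,d1=ray("side",*s);o2,d2=ray("top",*t)
    k=np.linalg.lstsq(np.c_[d1,-d2],o2-o1,rcond=None)[0];a=o1+k[0]*d1;b=o2+k[1]*d2
    return (a+b)/2,np.linalg.norm(a-b)
T=lambda u,v:(190+u/3.6,120+v/3.6)
S=lambda u,v:(220+u/2.7,155+v/2.7)
def proj(n,X):
    c=C[n];p=c["K"]@(c["R"]@np.array(X)+c["t"]);return p[:2]/p[2]
E
python3 - <<'E'
from h import *
np.set_printoptions(precision=4,suppress=True)
for n,p,z in[("LB far-left",(35,115),.085),("LB near-left",(37,270),.085),("RB far-right",(750,110),.085),("RB near-right",(760,268),.085)]:
    print(n,plane("top",*T(*p),z))
for n,p,z in[("LBs",(33,52),.085),("LBs2",(147,24),.085),("RBs near",(274,576),.085),("RBs far",(416,518),.085)]:
    print(n,plane("side",*S(*p),z))
print("weight",plane("top",*T(465,294),.235),plane("side",*S(118,240),.216),tri(S(118,240),T(465,294)))
print("mag top corners",[plane("top",*T(*p),.31)for p in((385,110),(452,110),(445,178),(382,178))])
print("mag side",[plane("side",*S(*p),.31)for p in((183,98),(238,83),(252,110),(196,127))])
print("tab tri", tri(S(162,85),T(264,165)), plane("top",*T(264,134),.228),plane("top",*T(264,192),.228),plane("side",*S(140,78),.228),plane("side",*S(183,69),.228))
E
```

```text
LB far-left [0.6617 0.2545 0.085 ]
LB near-left [0.5232 0.2511 0.085 ]
RB far-right [ 0.6636 -0.38    0.085 ]
RB near-right [ 0.5226 -0.3827  0.085 ]
LBs [0.5285 0.2504 0.085 ]
LBs2 [0.6669 0.2491 0.085 ]
RBs near [ 0.5291 -0.3819  0.085 ]
RBs far [ 0.6653 -0.378   0.085 ]
weight [ 0.4865 -0.1024  0.235 ] [ 0.491  -0.1071  0.216 ] (array([ 0.49  , -0.1057,  0.2142]), np.float64(0.0031335358166743217))
mag top corners [array([ 0.6172, -0.035 ,  0.31  ]), array([ 0.617 , -0.0849,  0.31  ]), array([ 0.5657, -0.0787,  0.31  ]), array([ 0.5659, -0.032 ,  0.31  ])]
mag side [array([ 0.571 , -0.0471,  0.31  ]), array([ 0.6232, -0.0469,  0.31  ]), array([ 0.6216, -0.0794,  0.31  ]), array([ 0.5687, -0.081 ,  0.31  ])]
tab tri (array([0.5957, 0.053 , 0.2116]), np.float64(0.004557330773733958)) [0.6156 0.0538 0.228 ] [0.5688 0.054  0.228 ] [0.575  0.0549 0.228 ] [0.6187 0.052  0.228 ]
```

Emit:
move_arm:
  moves:
    - {"delta_pos": [0,0,-20],"turn": [0,0,-0.06],"grip": 1}
    - {"delta_pos": [0,0,-45],"turn": [0,0,-0.14],"grip": 1}
    - {"delta_pos": [0,0,-75],"turn": [0,0,-0.22],"grip": 1}
    - {"delta_pos": [0,0,-105],"turn": [0,0,-0.3],"grip": 1}
    - {"delta_pos": [0,0,-105],"turn": [0,0,-0.3],"grip": 1}
  newtons: 40

```text
t: 0.52
ee_pos: [0.1637, 0.5271, 0.3077]
ee_rot: [-0.002, 0.707, 0.708, 0.005]
contact_force: [-0.2, 0.2, 0.8]
opening: 0.0255
```

Emit:
move_arm:
  moves:
    - {"delta_pos": [-36,16,0],"turn": [0,0,0],"grip": 1}
    - {"delta_pos": [-72,32,0],"turn": [0,0,0],"grip": 1}
    - {"delta_pos": [-108,48,0],"turn": [0,0,0],"grip": 1}
    - {"delta_pos": [-144,64,0],"turn": [0,0,0],"grip": 1}
    - {"delta_pos": [-180,80,0],"turn": [0,0,0],"grip": 1}

```text
t: 0.93
ee_pos: [0.2429, 0.3435, 0.2997]
ee_rot: [0.0, 0.707, 0.707, -0.001]
contact_force: [1.1, 0.6, -0.2]
opening: -0.0003
```

Emit:
move_arm:
  moves:
    - {"delta_pos": [-36,16,0],"turn": [0,0,0],"grip": 1}
    - {"delta_pos": [-72,32,0],"turn": [0,0,0],"grip": 1}
    - {"delta_pos": [-108,48,0],"turn": [0,0,0],"grip": 1}
    - {"delta_pos": [-144,64,0],"turn": [0,0,0],"grip": 1}
    - {"delta_pos": [-180,80,0],"turn": [0,0,0],"grip": 1}

```text
t: 1.35
ee_pos: [0.3226, 0.1634, 0.3]
ee_rot: [-0.0, 0.707, 0.707, -0.0]
contact_force: [-0.3, 0.6, -0.1]
opening: 0.0004
```

Emit:
move_arm:
  moves:
    - {"delta_pos": [-36,16,0],"turn": [0,0,0],"grip": 1}
    - {"delta_pos": [-72,32,0],"turn": [0,0,0],"grip": 1}
    - {"delta_pos": [-108,48,0],"turn": [0,0,0],"grip": 1}
    - {"delta_pos": [-144,64,0],"turn": [0,0,0],"grip": 1}
    - {"delta_pos": [-180,80,0],"turn": [0,0,0],"grip": 1}

```text
t: 1.77
ee_pos: [0.4026, -0.0169, 0.3]
ee_rot: [-0.0, 0.708, 0.706, 0.0]
contact_force: [1.4, -0.0, 0.2]
opening: -0.0002
```

Emit:
move_arm:
  moves:
    - {"delta_pos": [-36,18,0],"turn": [0,0,0],"grip": 1}
    - {"delta_pos": [-72,36,0],"turn": [0,0,0],"grip": 1}
    - {"delta_pos": [-108,54,0],"turn": [0,0,0],"grip": 1}
    - {"delta_pos": [-143,72,0],"turn": [0,0,0],"grip": 1}
    - {"delta_pos": [-173,87,0],"turn": [0,0,0],"grip": 1}

```text
t: 2.18
ee_pos: [0.4898, -0.1905, 0.2992]
ee_rot: [-0.001, 0.708, 0.706, -0.0]
contact_force: [0.7, 0.6, 0.5]
opening: -0.0003
```

Emit:
move_arm:
  moves:
    - {"delta_pos": [0,0,25],"turn": [0,0,0],"grip": 1}
    - {"delta_pos": [0,0,50],"turn": [0,0,0],"grip": 1}
    - {"delta_pos": [0,0,75],"turn": [0,0,0],"grip": 1}
    - {"delta_pos": [0,0,95],"turn": [0,0,0],"grip": 1}
    - {"delta_pos": [0,0,95],"turn": [0,0,0],"grip": 1}

```text
t: 2.6
ee_pos: [0.4865, -0.1866, 0.199]
ee_rot: [-0.006, 0.708, 0.707, -0.002]
contact_force: [-0.5, 0.4, -0.6]
opening: -0.0001
```

```bash
python3 - <<'E'
from station import manip
import cv2
print(manip.get_state()["ee_pos"])
a=manip.capture("side")["img"][120:340,200:400,::-1]; b=manip.capture("top")["img"][120:240,220:400,::-1]
cv2.imwrite("pics/side1.png",cv2.resize(a,None,fx=2.7,fy=2.7)); cv2.imwrite("pics/top1.png",cv2.resize(b,None,fx=4,fy=4))
E
```

```text
[ 0.48649501 -0.18664286  0.19899385]
```

View pics/side1.png

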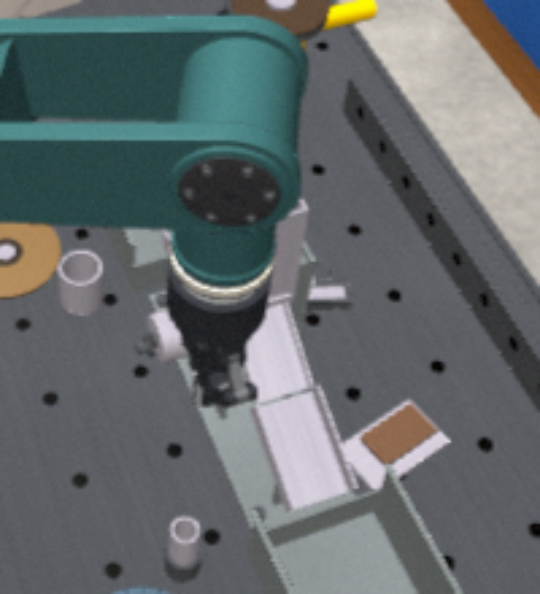

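View pics/top1.png

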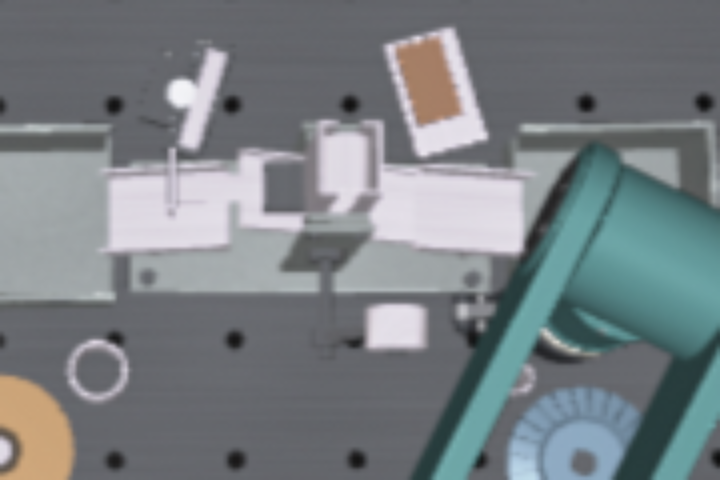

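Emit:
move_arm:
  moves:
    - {"delta_pos": [12,0,0],"turn": [0,0,0],"grip": 1}
    - {"delta_pos": [25,0,0],"turn": [0,0,0],"grip": 1}
    - {"delta_pos": [36,0,0],"turn": [0,0,0],"grip": 1}
    - {"delta_pos": [46,0,0],"turn": [0,0,0],"grip": 1}
    - {"delta_pos": [55,0,0],"turn": [0,0,0],"grip": 1}

```text
t: 3.12
ee_pos: [0.4898, -0.1313, 0.2067]
ee_rot: [0.001, 0.707, 0.707, 0.001]
contact_force: [0.2, -0.9, 0.3]
opening: 0.0001
```

Emit:
move_arm:
  moves:
    - {"delta_pos": [7,0,0],"turn": [0,0,0],"grip": 1}
    - {"delta_pos": [14,0,0],"turn": [0,0,0],"grip": 1}
    - {"delta_pos": [21,0,0],"turn": [0,0,0],"grip": 1}
    - {"delta_pos": [28,0,0],"turn": [0,0,0],"grip": 1}
    - {"delta_pos": [35,0,0],"turn": [0,0,0],"grip": 1}

```text
t: 3.53
ee_pos: [0.4894, -0.0973, 0.2055]
ee_rot: [-0.0, 0.707, 0.707, -0.0]
contact_force: [0.7, -0.2, 0.0]
opening: -0.0001
```

```bash
python3 - <<'E'
from station import manip
import cv2
print(manip.get_state()["ee_pos"])
b=manip.capture("top")["img"][120:240,220:400,::-1]
cv2.imwrite("pics/top2.png",cv2.resize(b,None,fx=4,fy=4))
E
```

```text
[ 0.489446   -0.09733483  0.20551813]
```

View pics/top2.png

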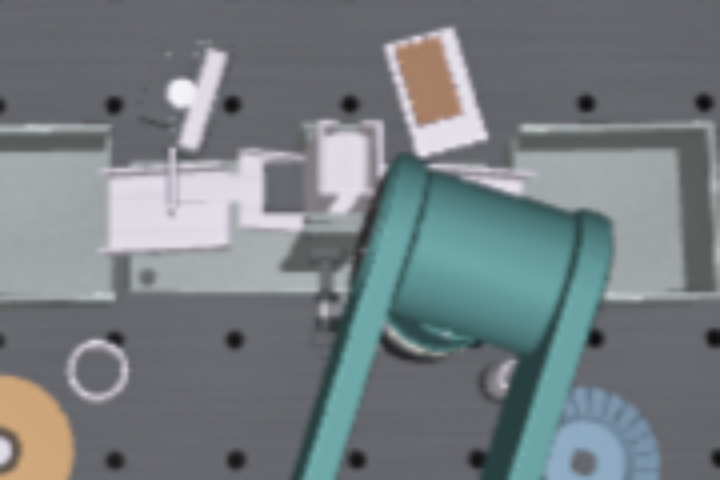

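```bash
python3 - <<'E'
from station import manip
import cv2
a=manip.capture("side")["img"][120:340,200:400,::-1]
cv2.imwrite("pics/side2.png",cv2.resize(a,None,fx=2.7,fy=2.7,interpolation=2))
a=manip.capture("wrist")["img"][:,:,::-1]
cv2.imwrite("pics/wrist2.png",a)
E
```

```text
(no output)
```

View pics/side2.png

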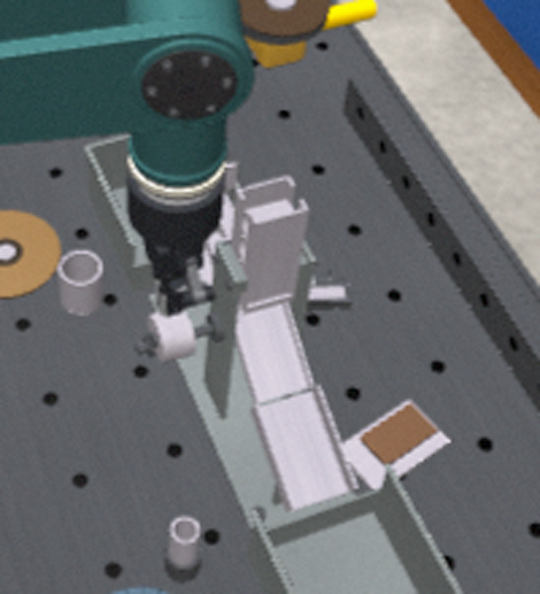

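View pics/wrist2.png

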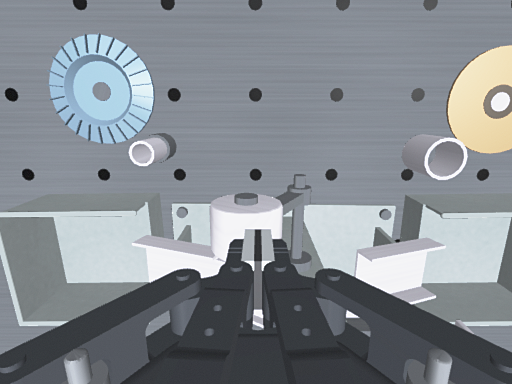

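```bash
python3 - <<'E'
from h import *
from station import manip
C["wrist"]=manip.capture("wrist"); C["side"]=manip.capture("side"); pickle.dump(C["wrist"],open("wrist.pkl","wb"))
np.set_printoptions(precision=4,suppress=True)
P=manip.get_state()["ee_pos"]
print(P,[proj(n,P) for n in C], (proj("side",P)-[200,120])*2.7,(proj("top",P)-[220,120])*4)
W=[.49,-.107,.214]
print([proj(n,W) for n in C],(proj("side",W)-[200,120])*2.7,(proj("top",W)-[220,120])*4)
for x in(.475,.505):
  print(x,proj("wrist",[x,-.107,.236]),proj("wrist",[x,-.107,.214]))
print(plane("wrist",246,200,.236),plane("wrist",246,250,.236))
E
```

```text
[ 0.4895 -0.0982  0.2055] [array([261.6398, 243.682 ]), array([316.2369, 201.5943]), array([255.3874, 222.3283])] [166.4273 333.9414] [384.9477 326.3774]
[array([263.2538, 244.4682]), array([319.7235, 201.1264]), array([240.9204, 227.9978])] [170.7853 336.0641] [398.8941 324.5054]
0.475 [238.2364 217.0206] [240.5164 204.6807]
0.505 [239.2385 267.9491] [241.3071 250.322 ]
[ 0.4656 -0.1028  0.236 ] [ 0.4941 -0.1031  0.236 ]
```

```bash
python3 - <<'E'
from h import *
import cv2
w=pickle.load(open("wrist.pkl","rb")); C["wrist"]=w
cv2.imwrite("pics/wz.png",cv2.resize(w["img"][160:310,160:360,::-1],None,fx=4,fy=4,interpolation=2))
print(-w["R"].T@w["t"],w["R"],w["K"])
for X in([.4895,-.098,.2055],[.4785,-.098,.2055],[.5005,-.098,.2055],[.4895,-.098,.2255]): print((proj("wrist",X)-[160,160])*4)
E
```

```text
[ 0.42213613 -0.09678942  0.38408367] [[ 1.40900331e-03  9.99998904e-01  4.54088707e-04]
 [ 9.64542562e-01 -1.47888983e-03  2.63923208e-01]
 [ 2.63923590e-01  6.61192108e-05 -9.64543589e-01]] [[296.03900858   0.         257.5021961 ]
 [  0.         296.03900858 194.50993414]
 [  0.           0.           1.        ]]
[382.55131446 249.23736594]
[382.33753764 183.82186258]
[382.7586577  312.68419699]
[381.77172504 298.40943753]
```

View pics/wz.png

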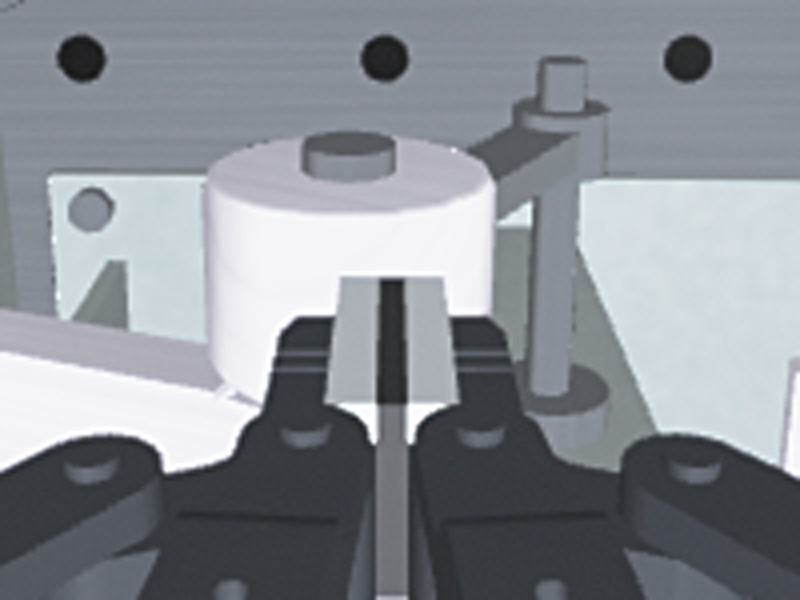

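```bash
python3 - <<'E'
from station import manip
import cv2,numpy as np
s=manip.get_state();print({k:np.round(s[k],4) for k in("t","ee_pos","contact_force","torque","opening","joints")})
a=manip.capture("side")["img"][190:270,230:310,::-1]
b=manip.capture("top")["img"][160:220,270:350,::-1]
a=cv2.resize(a,(480,480),interpolation=2);b=cv2.resize(b,(640,480),interpolation=2)
cv2.imwrite("pics/s3.png",a);cv2.imwrite("pics/t3.png",b)
E
```

```text
{'t': np.float64(3.7833), 'ee_pos': array([ 0.4895, -0.0982,  0.2055]), 'contact_force': array([ 0.1822, -0.685 , -0.1923]), 'torque': array([ 0.033 , -0.0012,  0.0352]), 'opening': np.float64(-0.0002), 'joints': array([-3.1140e-01, -2.8100e-02,  1.4695e+00, -2.0000e-04,  1.7001e+00,
       -1.8812e+00])}
```

View pics/s3.png

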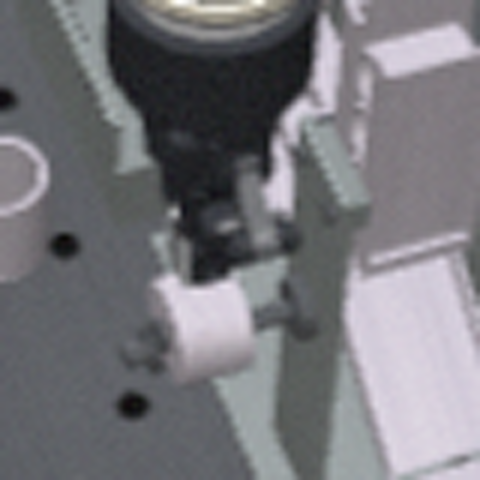

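View pics/t3.png

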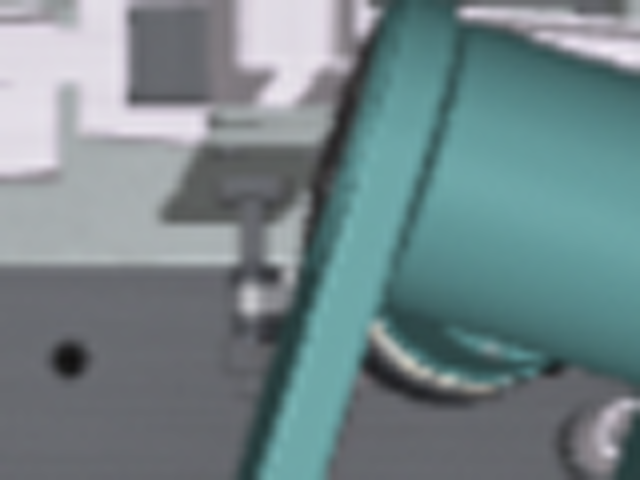

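```bash
python3 - <<'E'
from h import *
for z in(.199,.219,.237): print((proj("side",[.4865,-.1866,z])-[200,120])*2.7,(proj("top",[.4865,-.1866,z])-[220,120])*4)
import cv2
cv2.imwrite("pics/s1z.png",cv2.resize(cv2.imread("pics/side1.png")[300:460,140:320],None,fx=4,fy=4))
E
```

```text
[199.76894226 420.47029962] [506.19918757 330.91618607]
[200.88748969 407.90548896] [511.8815549  328.31926743]
[201.92155483 396.28968062] [517.14994548 325.91154175]
```

View pics/s1z.png

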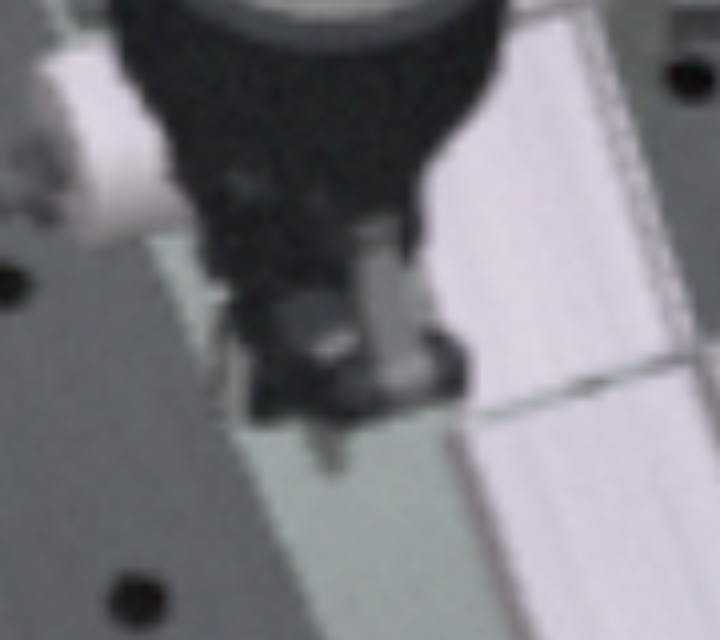

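Emit:
move_arm:
  moves:
    - {"delta_pos": [0,0,-15],"turn": [0,0,0],"grip": 1}
    - {"delta_pos": [0,0,-30],"turn": [0,0,0],"grip": 1}
    - {"delta_pos": [0,0,-50],"turn": [0,0,0],"grip": 1}
    - {"delta_pos": [0,0,-60],"turn": [0,0,0],"grip": 1}
    - {"delta_pos": [0,0,-60],"turn": [0,0,0],"grip": 1}

```text
t: 4.3
ee_pos: [0.4907, -0.0987, 0.2687]
ee_rot: [0.003, 0.708, 0.707, 0.001]
contact_force: [-1.1, 0.3, 0.7]
opening: 0.0
```

```bash
python3 - <<'E'
from h import *
from station import manip
import cv2
P=manip.get_state()["ee_pos"];print(P)
for n in("side","wrist"): C[n]=manip.capture(n)
a,b=proj("side",P),proj("wrist",P)
cv2.imwrite("pics/s4.png",cv2.resize(C["side"]["img"][180:280,220:320,::-1],None,fx=5,fy=5,interpolation=2))
cv2.imwrite("pics/w4.png",cv2.resize(C["wrist"]["img"][160:310,160:360,::-1],None,fx=4,fy=4,interpolation=2))
print((a-[220,180])*5,(b-160)*4)
E
```

```text
[ 0.49070836 -0.09866234  0.26873292]
[214.78963091 239.15667575] [383.47952142 257.09240743]
```

View pics/s4.png

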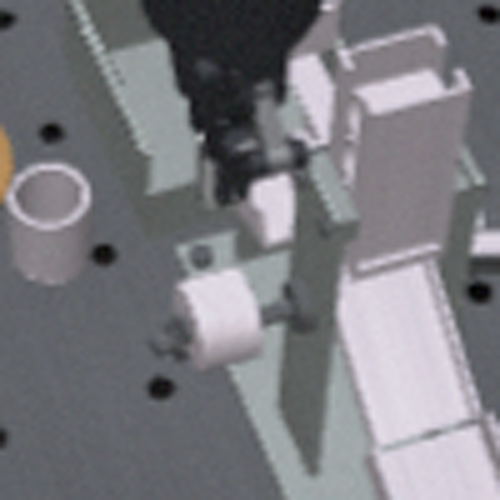

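View pics/w4.png

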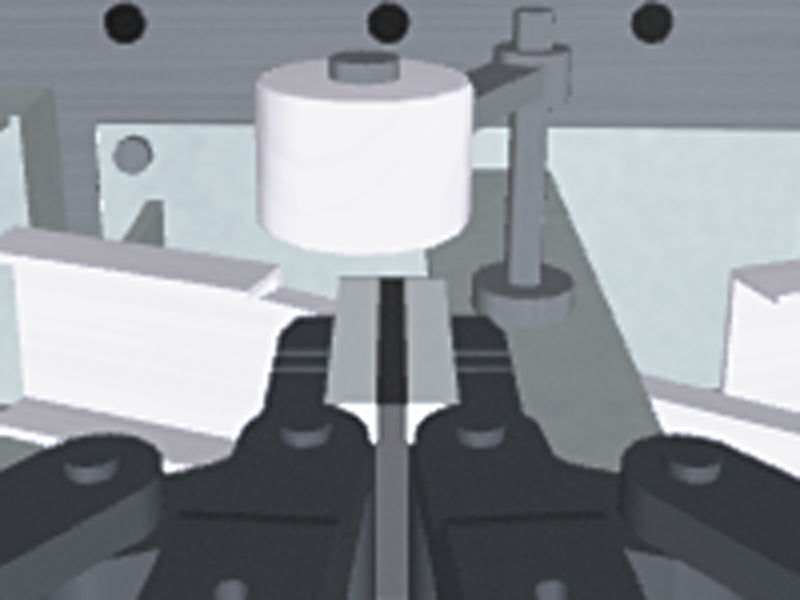

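```bash
python3 - <<'E'
from h import *
from station import manip
import cv2
C["top"]=manip.capture("wrist"); C["side"]=manip.capture("side")
for s in((207,200),(215,203),(225,205)): print(tri((220+s[0]/5,180+s[1]/5),(160+392/4,160+278/4)))
cv2.imwrite("pics/s5.png",cv2.resize(C["side"]["img"][185:230,240:290,::-1],None,fx=12,fy=12,interpolation=2))
E
```

```text
(array([ 0.48467894, -0.09678251,  0.29600848]), np.float64(0.004885368535435301))
(array([ 0.4877618 , -0.09663866,  0.29129657]), np.float64(0.007077271514284107))
(array([ 0.49140888, -0.09644479,  0.28654773]), np.float64(0.010291627883825618))
```

View pics/s5.png

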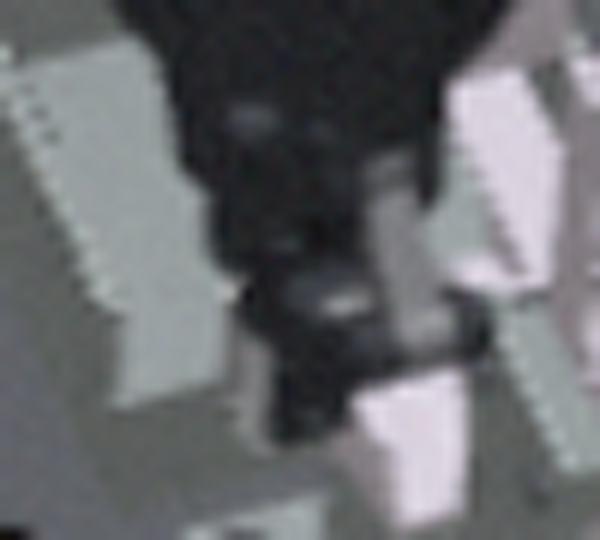

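Emit:
move_arm:
  moves:
    - {"delta_pos": [-25,0,0],"turn": [0,0,0],"grip": 1}
    - {"delta_pos": [-55,0,0],"turn": [0,0,0],"grip": 1}
    - {"delta_pos": [-80,0,0],"turn": [0,0,0],"grip": 1}
    - {"delta_pos": [-90,0,15],"turn": [0,0,0],"grip": 1}
    - {"delta_pos": [-90,0,35],"turn": [0,0,0],"grip": 1}

```text
t: 4.92
ee_pos: [0.4896, -0.1907, 0.2304]
ee_rot: [0.001, 0.709, 0.706, -0.0]
contact_force: [0.2, 1.0, 0.1]
opening: 0.0001
```

Emit:
move_arm:
  moves:
    - {"delta_pos": [0,0,20],"turn": [0,0,0],"grip": 1}
    - {"delta_pos": [0,0,40],"turn": [0,0,0],"grip": 1}
    - {"delta_pos": [0,0,46],"turn": [0,0,0],"grip": 1}
    - {"delta_pos": [0,0,46],"turn": [0,0,0],"grip": 1}
    - {"delta_pos": [0,0,46],"turn": [0,0,0],"grip": 1}

```text
t: 5.33
ee_pos: [0.4892, -0.1878, 0.1843]
ee_rot: [-0.001, 0.707, 0.707, -0.0]
contact_force: [0.2, 0.2, -0.6]
opening: 0.0002
```

```bash
python3 - <<'E'
from station import manip
import cv2
print(manip.get_state()["ee_pos"],manip.get_state()["t"])
cv2.imwrite("pics/s6.png",cv2.resize(manip.capture("side")["img"][200:300,220:320,::-1],None,fx=5,fy=5,interpolation=2))
cv2.imwrite("pics/w6.png",manip.capture("wrist")["img"][:,:,::-1])
E
```

```text
[ 0.4891837  -0.18777227  0.18430207] 5.3333
```

View pics/s6.png

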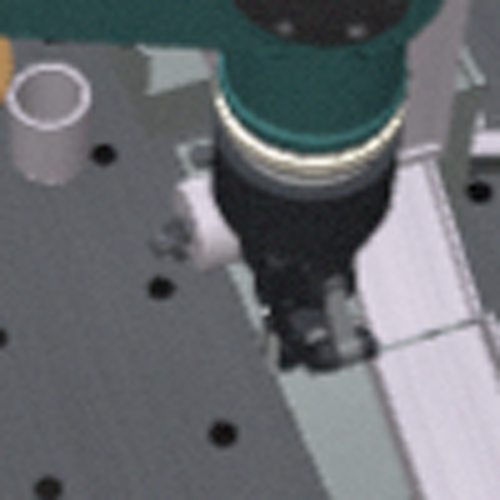

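View pics/w6.png

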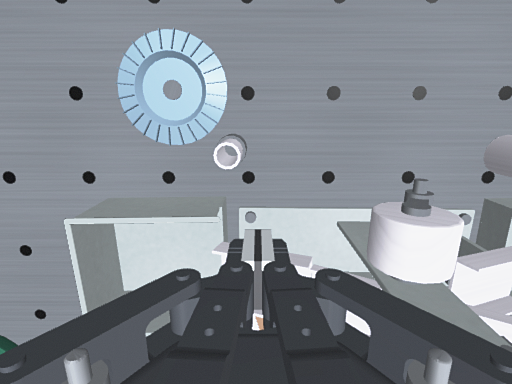

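Emit:
move_arm:
  moves:
    - {"delta_pos": [12,0,0],"turn": [0,0,0],"grip": 1}
    - {"delta_pos": [25,0,0],"turn": [0,0,0],"grip": 1}
    - {"delta_pos": [36,0,0],"turn": [0,0,0],"grip": 1}
    - {"delta_pos": [46,0,0],"turn": [0,0,0],"grip": 1}
    - {"delta_pos": [55,0,0],"turn": [0,0,0],"grip": 1}

```text
t: 5.85
ee_pos: [0.4896, -0.1318, 0.1851]
ee_rot: [0.001, 0.707, 0.707, -0.0]
contact_force: [-1.2, -9.1, 11.8]
opening: 0.0001
```

Emit:
move_arm:
  moves:
    - {"delta_pos": [4,0,0],"turn": [0,0,0],"grip": 1}
    - {"delta_pos": [8,0,0],"turn": [0,0,0],"grip": 1}
    - {"delta_pos": [12,0,0],"turn": [0,0,0],"grip": 1}
    - {"delta_pos": [16,0,0],"turn": [0,0,0],"grip": 1}
    - {"delta_pos": [20,0,0],"turn": [0,0,0],"grip": 1}

```text
t: 6.27
ee_pos: [0.4902, -0.119, 0.1924]
ee_rot: [0.008, 0.709, 0.705, -0.003]
contact_force: [-9.3, -13.5, 26.9]
opening: -0.0002
```

```bash
python3 - <<'E'
from station import manip
import cv2
print(manip.get_state()["contact_force"],manip.get_state()["t"])
cv2.imwrite("pics/s7.png",cv2.resize(manip.capture("side")["img"][190:290,220:320,::-1],None,fx=5,fy=5,interpolation=2))
cv2.imwrite("pics/w7.png",manip.capture("wrist")["img"][:,:,::-1])
E
```

```text
[ -9.2941758  -13.49852828  26.87896435] 6.2667
```

View pics/s7.png

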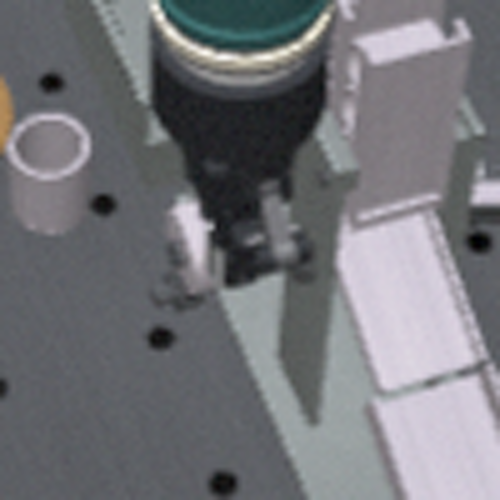

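View pics/w7.png

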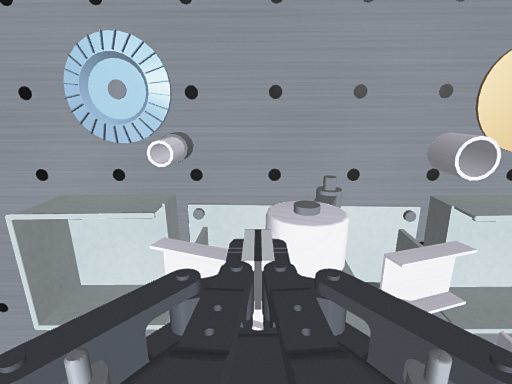

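Emit:
move_arm:
  moves:
    - {"delta_pos": [-12,0,-5],"turn": [0,0,0],"grip": 1}
    - {"delta_pos": [-24,0,-5],"turn": [0,0,0],"grip": 1}
    - {"delta_pos": [-36,0,-5],"turn": [0,0,0],"grip": 1}
    - {"delta_pos": [-50,0,0],"turn": [0,0,0],"grip": 1}
    - {"delta_pos": [-62,0,0],"turn": [0,0,0],"grip": 1}

```text
t: 6.78
ee_pos: [0.4885, -0.1754, 0.1822]
ee_rot: [-0.002, 0.707, 0.707, -0.001]
contact_force: [-0.4, 0.6, 0.3]
opening: -0.0004
```

Emit:
move_arm:
  moves:
    - {"delta_pos": [-5,0,8],"turn": [0,0,0],"grip": 1}
    - {"delta_pos": [-5,0,16],"turn": [0,0,0],"grip": 1}
    - {"delta_pos": [-5,0,23],"turn": [0,0,0],"grip": 1}
    - {"delta_pos": [-5,0,23],"turn": [0,0,0],"grip": 1}
    - {"delta_pos": [-5,0,23],"turn": [0,0,0],"grip": 1}

```text
t: 7.2
ee_pos: [0.4889, -0.1791, 0.1604]
ee_rot: [-0.001, 0.707, 0.707, -0.0]
contact_force: [-0.1, 0.5, 0.9]
opening: 0.0001
```

```bash
python3 - <<'E'
from station import manip
import cv2
print(manip.get_state()["contact_force"],manip.get_state()["t"])
cv2.imwrite("pics/s8.png",cv2.resize(manip.capture("side")["img"][190:290,220:320,::-1],None,fx=5,fy=5,interpolation=2))
cv2.imwrite("pics/w8.png",manip.capture("wrist")["img"][:,:,::-1])
E
```

```text
[-0.09104591  0.48534328  0.94896327] 7.2
```

View pics/s8.png

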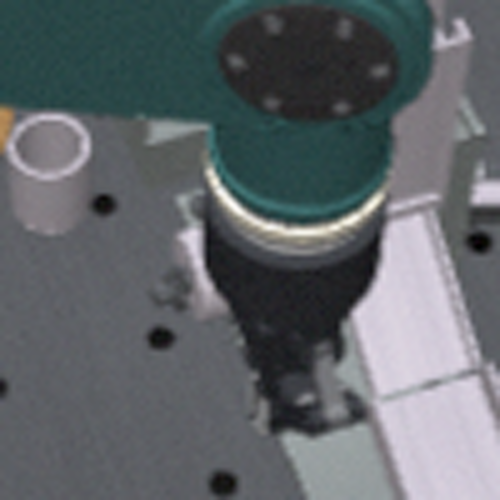

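View pics/w8.png

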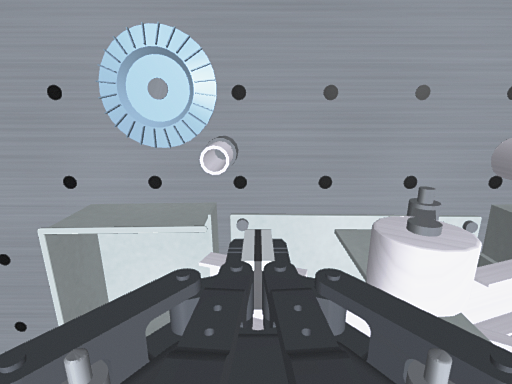

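Emit:
move_arm:
  moves:
    - {"delta_pos": [12,0,0],"turn": [0,0,0],"grip": 1}
    - {"delta_pos": [24,0,0],"turn": [0,0,0],"grip": 1}
    - {"delta_pos": [34,0,0],"turn": [0,0,0],"grip": 1}
    - {"delta_pos": [42,0,0],"turn": [0,0,0],"grip": 1}
    - {"delta_pos": [48,0,0],"turn": [0,0,0],"grip": 1}

```text
t: 7.72
ee_pos: [0.4899, -0.1319, 0.1628]
ee_rot: [0.002, 0.707, 0.707, -0.0]
contact_force: [0.5, -4.3, 2.2]
opening: -0.0002
```

```bash
python3 - <<'E'
from station import manip
import cv2
print(manip.get_state()["contact_force"],manip.get_state()["t"])
cv2.imwrite("pics/s9.png",cv2.resize(manip.capture("side")["img"][190:290,220:320,::-1],None,fx=5,fy=5,interpolation=2))
cv2.imwrite("pics/w9.png",manip.capture("wrist")["img"][:,:,::-1])
E
```

```text
[ 0.51305058 -4.3335648   2.15962588] 7.7167
```

View pics/s9.png

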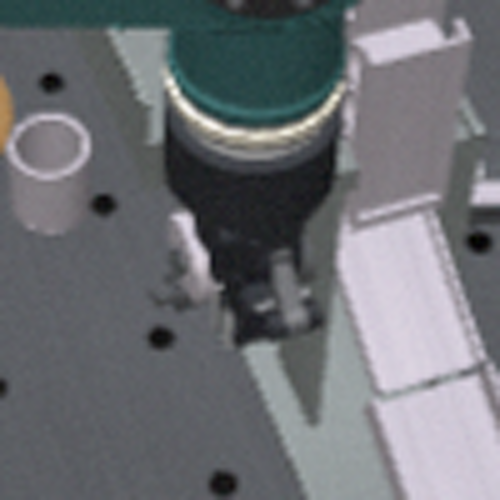

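View pics/w9.png

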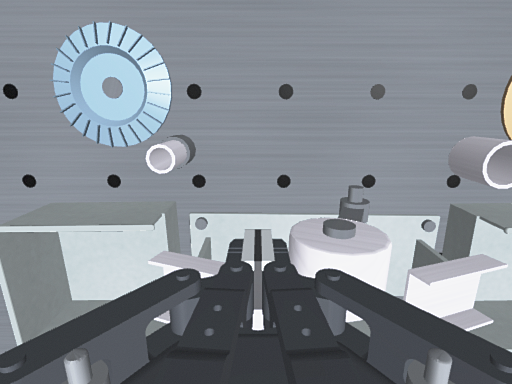

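Emit:
move_arm:
  moves:
    - {"delta_pos": [5,0,0],"turn": [0,0,0],"grip": 1}
    - {"delta_pos": [10,0,0],"turn": [0,0,0],"grip": 1}
    - {"delta_pos": [15,0,0],"turn": [0,0,0],"grip": 1}
    - {"delta_pos": [20,0,0],"turn": [0,0,0],"grip": 1}
    - {"delta_pos": [25,0,0],"turn": [0,0,0],"grip": 1}

```text
t: 8.23
ee_pos: [0.4909, -0.1073, 0.1646]
ee_rot: [0.002, 0.708, 0.707, 0.001]
contact_force: [-0.7, -2.8, 12.5]
opening: 0.0
```

Emit:
move_arm:
  moves:
    - {"delta_pos": [5,0,0],"turn": [0,0,0],"grip": 1}
    - {"delta_pos": [10,0,0],"turn": [0,0,0],"grip": 1}
    - {"delta_pos": [14,0,0],"turn": [0,0,0],"grip": 1}
    - {"delta_pos": [17,0,0],"turn": [0,0,0],"grip": 1}
    - {"delta_pos": [20,0,0],"turn": [0,0,0],"grip": 1}

```text
t: 8.65
ee_pos: [0.4889, -0.0859, 0.1608]
ee_rot: [-0.001, 0.707, 0.707, -0.0]
contact_force: [0.7, -0.1, -0.6]
opening: 0.0
```

```bash
python3 - <<'E'
from station import manip
import cv2
print(manip.get_state()["contact_force"],manip.get_state()["t"])
cv2.imwrite("pics/s10.png",cv2.resize(manip.capture("side")["img"][190:290,220:320,::-1],None,fx=5,fy=5,interpolation=2))
cv2.imwrite("pics/w10.png",manip.capture("wrist")["img"][:,:,::-1])
E
```

```text
[ 0.70809781 -0.0604167  -0.5573441 ] 8.65
```

View pics/s10.png

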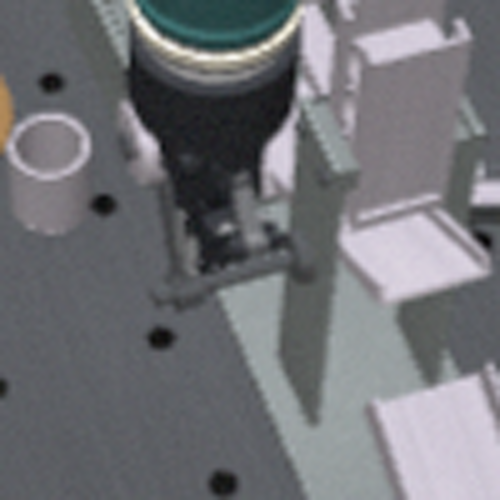

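View pics/w10.png

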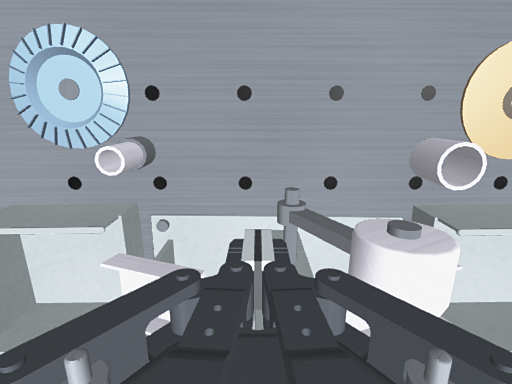

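Emit:
move_arm:
  moves:
    - {"delta_pos": [-15,0,-15],"turn": [0,0,0],"grip": 1}
    - {"delta_pos": [-20,0,-50],"turn": [0,0,0],"grip": 1}
    - {"delta_pos": [-20,0,-85],"turn": [0,0,0],"grip": 1}
    - {"delta_pos": [-20,0,-120],"turn": [0,0,0],"grip": 1}
    - {"delta_pos": [0,0,-140],"turn": [0,0,0],"grip": 1}

```text
t: 9.17
ee_pos: [0.4901, -0.0895, 0.305]
ee_rot: [0.002, 0.709, 0.705, 0.0]
contact_force: [0.3, -0.6, 0.7]
opening: 0.0001
```

Emit:
move_arm:
  moves:
    - {"delta_pos": [30,0,0],"turn": [0,0,0],"grip": 1}
    - {"delta_pos": [60,0,0],"turn": [0,0,0],"grip": 1}
    - {"delta_pos": [90,25,0],"turn": [0,0,0],"grip": 1}
    - {"delta_pos": [113,55,0],"turn": [0,0,0],"grip": 1}
    - {"delta_pos": [113,85,0],"turn": [0,0,0],"grip": 1}

```text
t: 9.58
ee_pos: [0.5749, 0.0306, 0.3018]
ee_rot: [-0.001, 0.705, 0.709, 0.001]
contact_force: [-0.1, 0.3, 0.5]
opening: -0.0001
```

Emit:
move_arm:
  moves:
    - {"delta_pos": [0,20,0],"turn": [0,0,0],"grip": 1}
    - {"delta_pos": [0,20,20],"turn": [0,0,0],"grip": 1}
    - {"delta_pos": [0,20,40],"turn": [0,0,0],"grip": 1}
    - {"delta_pos": [0,20,60],"turn": [0,0,0],"grip": 1}
    - {"delta_pos": [0,20,60],"turn": [0,0,0],"grip": 1}

```text
t: 10.0
ee_pos: [0.5923, 0.0261, 0.2351]
ee_rot: [-0.004, 0.707, 0.707, -0.004]
contact_force: [-0.0, 0.3, -1.2]
opening: -0.0005
```

```bash
python3 - <<'E'
from station import manip
import cv2
print(manip.get_state()["ee_pos"],manip.get_state()["t"])
cv2.imwrite("pics/s11.png",cv2.resize(manip.capture("side")["img"][160:310,220:360,::-1],None,fx=4,fy=4,interpolation=2))
cv2.imwrite("pics/w11.png",manip.capture("wrist")["img"][:,:,::-1])
cv2.imwrite("pics/t11.png",cv2.resize(manip.capture("top")["img"][120:240,220:400,::-1],None,fx=4,fy=4))
E
```

```text
[0.59230258 0.0261333  0.2350545 ] 10.0
```

View pics/s11.png

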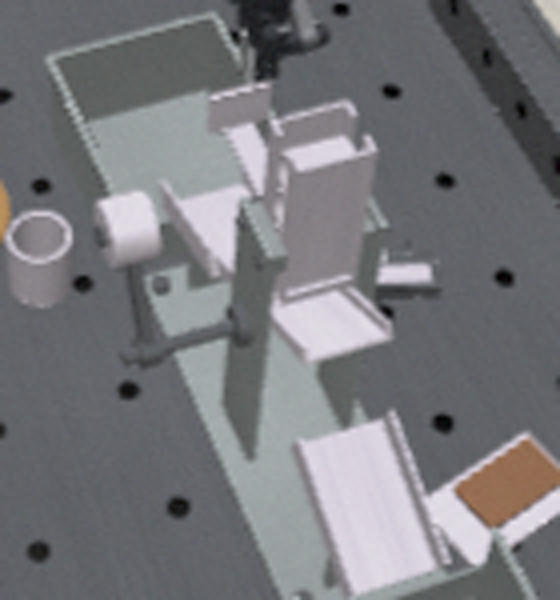

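View pics/w11.png

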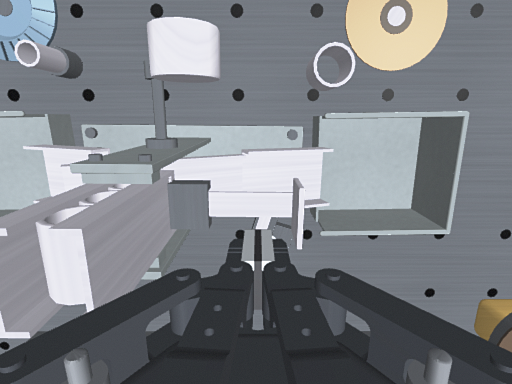

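View pics/t11.png

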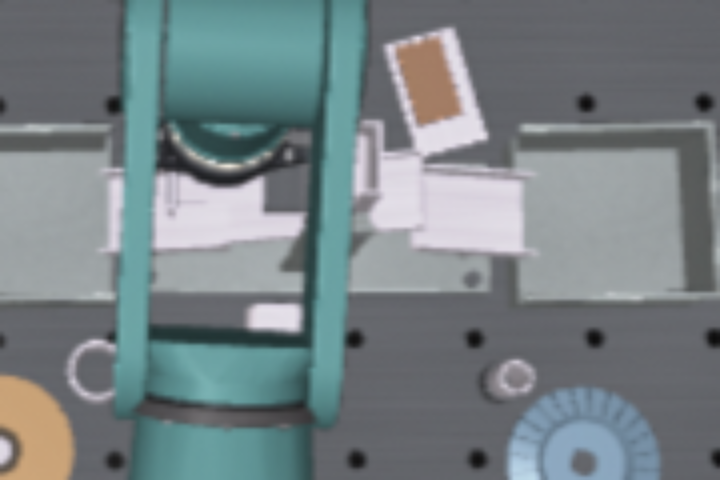

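Emit:
move_arm:
  moves:
    - {"delta_pos": [0,0,15],"turn": [0,0,0],"grip": 1}
    - {"delta_pos": [0,0,28],"turn": [0,0,0],"grip": 1}
    - {"delta_pos": [0,0,40],"turn": [0,0,0],"grip": 1}
    - {"delta_pos": [0,0,48],"turn": [0,0,0],"grip": 1}
    - {"delta_pos": [0,0,48],"turn": [0,0,0],"grip": 1}

```text
t: 10.57
ee_pos: [0.5939, 0.026, 0.1922]
ee_rot: [-0.001, 0.707, 0.707, -0.001]
contact_force: [0.0, -1.1, 1.5]
opening: 0.0002
```

```bash
python3 - <<'E'
from h import *
from station import manip
import cv2
print(manip.get_state()["ee_pos"],manip.get_state()["t"])
print("weight y",plane("top",220+275/4,120+317/4,.236))
cv2.imwrite("pics/s12.png",cv2.resize(manip.capture("side")["img"][150:250,220:330,::-1],None,fx=6,fy=6,interpolation=2))
cv2.imwrite("pics/w12.png",manip.capture("wrist")["img"][:,:,::-1])
E
```

```text
[0.59385543 0.02598999 0.19216486] 10.5667
weight y [ 0.49350922 -0.01686929  0.236     ]
```

View pics/s12.png

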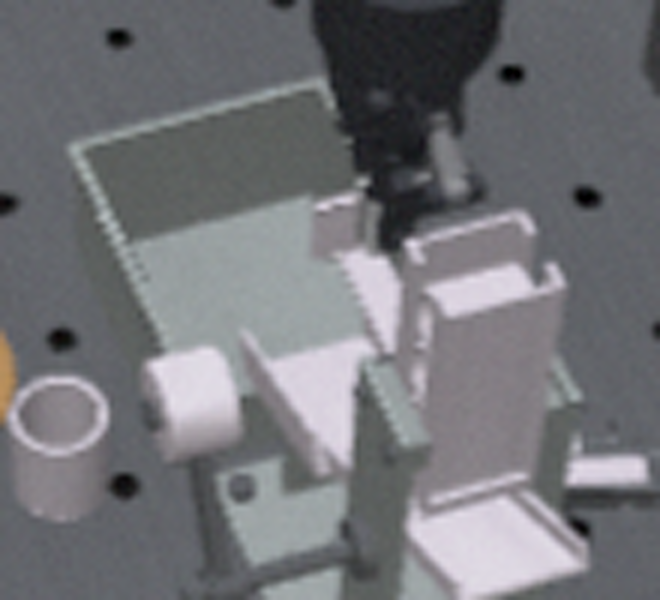

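View pics/w12.png

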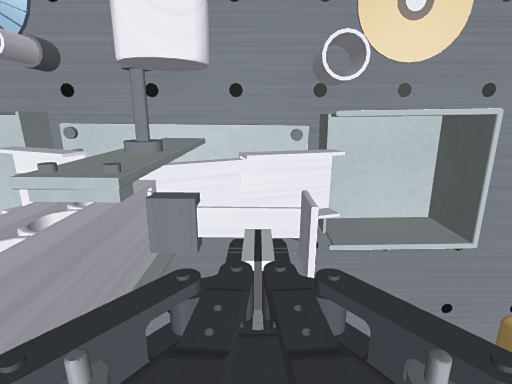

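Emit:
move_arm:
  moves:
    - {"delta_pos": [0,0,5],"turn": [0,0,0],"grip": 1}
    - {"delta_pos": [0,0,10],"turn": [0,0,0],"grip": 1}
    - {"delta_pos": [0,0,15],"turn": [0,0,0],"grip": 1}
    - {"delta_pos": [0,0,15],"turn": [0,0,0],"grip": 1}
    - {"delta_pos": [0,0,15],"turn": [0,0,0],"grip": 1}

```text
t: 11.08
ee_pos: [0.5943, 0.026, 0.178]
ee_rot: [-0.0, 0.707, 0.707, -0.0]
contact_force: [0.5, -0.7, -0.2]
opening: -0.0
```

Emit:
move_arm:
  moves:
    - {"delta_pos": [5,0,0],"turn": [0,0,0],"grip": 1}
    - {"delta_pos": [10,0,0],"turn": [0,0,0],"grip": 1}
    - {"delta_pos": [15,0,0],"turn": [0,0,0],"grip": 1}
    - {"delta_pos": [20,0,0],"turn": [0,0,0],"grip": 1}
    - {"delta_pos": [22,0,0],"turn": [0,0,0],"grip": 1}

```text
t: 11.5
ee_pos: [0.5948, 0.0482, 0.1789]
ee_rot: [0.001, 0.707, 0.707, -0.0]
contact_force: [1.6, -3.2, 0.7]
opening: 0.0001
```

```bash
python3 - <<'E'
from station import manip
import cv2
print(manip.get_state()["ee_pos"],manip.get_state()["t"],manip.get_state()["contact_force"])
cv2.imwrite("pics/w13.png",manip.capture("wrist")["img"][:,:,::-1])
E
```

```text
[0.59480877 0.04822855 0.17890066] 11.5 [ 1.58362055 -3.1687442   0.69156736]
```

View pics/w13.png

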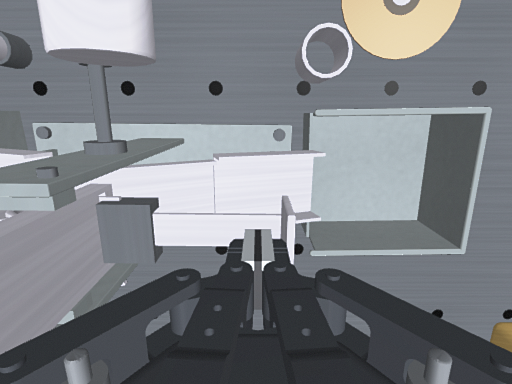

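Emit:
move_arm:
  moves:
    - {"delta_pos": [9,0,0],"turn": [0,0,0],"grip": 1}
    - {"delta_pos": [18,0,0],"turn": [0,0,0],"grip": 1}
    - {"delta_pos": [26,0,0],"turn": [0,0,0],"grip": 1}
    - {"delta_pos": [33,0,0],"turn": [0,0,0],"grip": 1}
    - {"delta_pos": [38,0,0],"turn": [0,0,0],"grip": 1}

```text
t: 11.97
ee_pos: [0.5946, 0.0874, 0.1786]
ee_rot: [-0.0, 0.707, 0.707, 0.0]
contact_force: [1.0, -1.8, -1.0]
opening: 0.0001
```

Emit:
move_arm:
  moves:
    - {"delta_pos": [1,0,0],"turn": [0,0,0],"grip": 1}
    - {"delta_pos": [2,0,0],"turn": [0,0,0],"grip": 1}
    - {"delta_pos": [3,0,0],"turn": [0,0,0],"grip": 1}
    - {"delta_pos": [4,0,0],"turn": [0,0,0],"grip": 1}
    - {"delta_pos": [5,0,0],"turn": [0,0,0],"grip": 1}

```text
t: 12.38
ee_pos: [0.5945, 0.0896, 0.1786]
ee_rot: [0.001, 0.708, 0.706, -0.001]
contact_force: [0.1, -6.5, 1.2]
opening: -0.0
```

```bash
python3 - <<'E'
from station import manip
import cv2
print(manip.get_state()["ee_pos"],manip.get_state()["t"],manip.get_state()["contact_force"])
cv2.imwrite("pics/w14.png",manip.capture("wrist")["img"][:,:,::-1])
cv2.imwrite("pics/s14.png",cv2.resize(manip.capture("side")["img"][150:310,220:350,::-1],None,fx=4,fy=4,interpolation=2))
E
```

```text
[0.59448754 0.08957206 0.17858211] 12.3833 [ 0.14453671 -6.48092168  1.23514997]
```

View pics/w14.png

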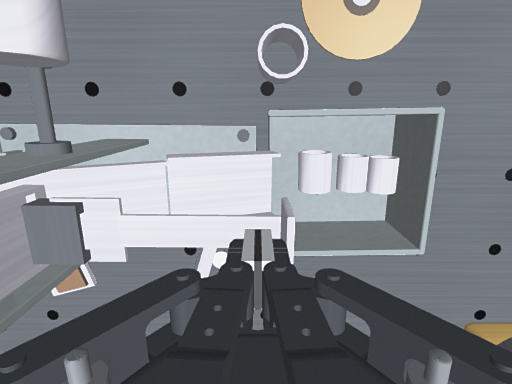

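View pics/s14.png

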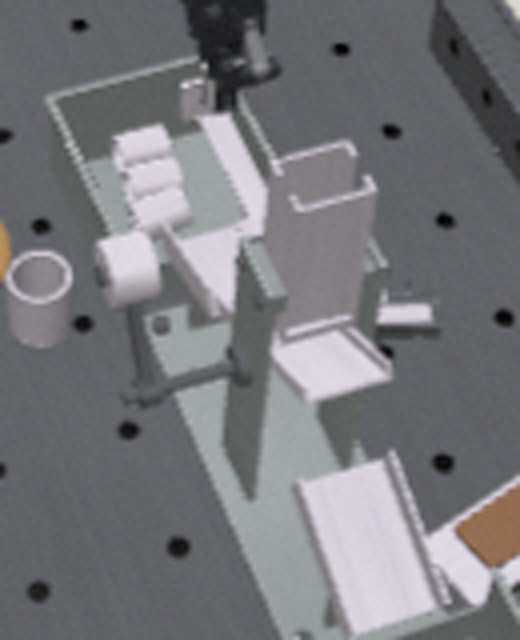

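Emit:
move_arm:
  moves:
    - {"delta_pos": [1,0,0],"turn": [0,0,0],"grip": 1}
    - {"delta_pos": [2,0,0],"turn": [0,0,0],"grip": 1}
    - {"delta_pos": [2,0,0],"turn": [0,0,0],"grip": 1}
    - {"delta_pos": [2,0,0],"turn": [0,0,0],"grip": 1}
    - {"delta_pos": [2,0,0],"turn": [0,0,0],"grip": 1}

```text
t: 12.9
ee_pos: [0.5945, 0.0896, 0.1786]
ee_rot: [0.002, 0.708, 0.706, -0.002]
contact_force: [-0.6, -10.3, 0.8]
opening: 0.0001
```

Emit:
move_arm:
  moves:
    - {"delta_pos": [-8,0,0],"turn": [0,0,0],"grip": 1}
    - {"delta_pos": [-16,0,-5],"turn": [0,0,0],"grip": 1}
    - {"delta_pos": [-20,0,-35],"turn": [0,0,0],"grip": 1}
    - {"delta_pos": [-20,0,-70],"turn": [0,0,0],"grip": 1}
    - {"delta_pos": [-20,0,-110],"turn": [0,0,0],"grip": 1}

```text
t: 13.32
ee_pos: [0.5935, 0.073, 0.2878]
ee_rot: [-0.002, 0.707, 0.707, -0.001]
contact_force: [0.7, 0.3, 1.3]
opening: 0.0003
```

Emit:
move_arm:
  moves:
    - {"delta_pos": [0,0,-30],"turn": [0,0,0],"grip": 1}
    - {"delta_pos": [30,-10,-40],"turn": [0,0,0],"grip": 1}
    - {"delta_pos": [60,-20,-40],"turn": [0,0,0],"grip": 1}
    - {"delta_pos": [80,-30,-40],"turn": [0,0,0],"grip": 1}
    - {"delta_pos": [80,-30,-40],"turn": [0,0,0],"grip": 1}

```text
t: 13.73
ee_pos: [0.5631, 0.1571, 0.3301]
ee_rot: [-0.001, 0.705, 0.709, 0.002]
contact_force: [0.3, -0.2, -0.2]
opening: 0.0002
```

```bash
python3 - <<'E'
from h import *
from station import manip
import cv2
s=manip.get_state();print(s["ee_pos"],s["t"],s["contact_force"])
cv2.imwrite("pics/s15.png",cv2.resize(manip.capture("side")["img"][120:384,160:400,::-1],None,fx=2.2,fy=2.2,interpolation=2))
cv2.imwrite("pics/t15.png",cv2.resize(manip.capture("top")["img"][120:260,190:410,::-1],None,fx=3.6,fy=3.6,interpolation=2))
E
```

```text
[0.56311189 0.15709021 0.3301134 ] 13.7333 [ 0.32477656 -0.1658337  -0.21393952]
```

View pics/s15.png

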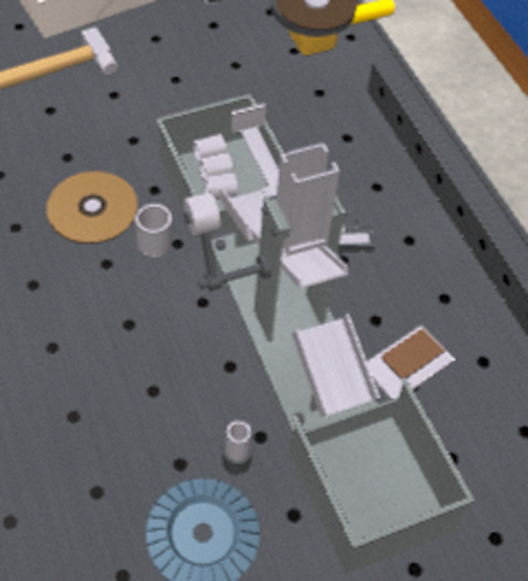

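View pics/t15.png

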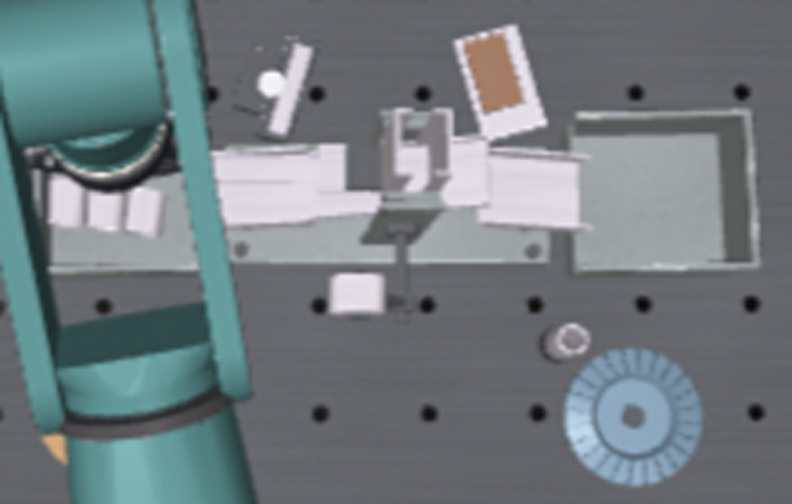

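All three sleeves lie in the left bin, the gate is over to the left, the slide is against its stop, and the bystanders in view have not moved. The arm is clear.

```bash
python3 -c "
from station import manip
print(manip.job_done())"
```

```text
the job is handed in; nothing more can be done
None
```

The job is done and handed in at about 14 s. The gate is rocked fully over to the left, and all three sleeves ran by themselves into the left bin.

**Gate:** It started sloping to the right bin. I pushed the weight over with the shut fingertips, and it took three tries:
- **First pass:** it went over the top of the weight without touching it. In the cameras the fingertips sit about 25–30 mm higher than the reported tool position.
- **Second pass:** it slid up the disc, reaching about 30 N in all (27 N of it vertical), and I backed off.
- **Third pass:** lower down, at about 4 N sideways (a brief 12.5 N vertical as it went over), it tipped the gate. The weight then measured 42–48 mm to the left of the middle, where 42 mm is the stop.

**Slide:** I pushed the tab out only after the gate was over. It stopped moving while the force rose to about 10 N, so it is at its stop.

**Last checks:** The last pictures show three sleeves in the left bin, an empty magazine and right bin, and the gate still to the left. The bystanders in view looked unmoved by eye, and the arm was clear with no contact force. In the last pictures the top view of the left bin is partly hidden by the arm, but the side view shows it whole.

**Disagreements:** The side and top cameras differed by about 5 mm in x, and the fingertip offset above remains unexplained.

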